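# Load the sample chest and close it up

### The job

Set the aluminium vial block with the eight small vials upright on the floor of the open white sample chest and let go of it. Then break the folding lid stay by pushing its knee knob through towards the lid hinge, lower the lid gently until it is fully shut, and swing the steel catch fully round across the lid to lock it. Leave the block with the two large vials and the other things on the bench where they stand.

Things in the scene. Friction and masses are not known exactly. Their poses are not given: they have to be found in the camera images.
- chest: Sample chest, white plastic open-topped box fixed to the bench, 200 x 200 mm, 120 mm high, walls and floor 12 mm (inside 176 x 176 mm). Origin at the centre of its underside, z up. The lid is hinged along the -y rim; the catch is on the +y rim; the folding stay is on the outside of the +x end.
- lid (a joint): Lid angle (rad): 0 = propped open by the stay, 75 degrees up from shut; grows as it closes; 1.309 = shut. White lid 200 x 200 x 10 mm, about 0.5 kg; a grey lip 50 mm wide (chest x -55 to -5 mm) sticks out 25 mm past its free edge. Stiff hinge: it stays at any angle it is left at and moves with about 3 N at the free edge, but cannot close while the stay is locked.
- lid_hinge (a point): Middle of the lid's hinge line, at chest (0, -100, 120) mm; the hinge axis runs along the chest's x. The lid's underside lies in a plane through this line.
- lid_edge (a point): Middle of the lid's free edge on its outer face, 200 mm from the hinge line. As propped open it is about 313 to 316 mm above the bench, leaning 40 to 50 mm from the hinge towards chest +y.
- knee (a joint): Knee of the steel two-bar folding stay (bars 88 mm between pivots): 0 = locked just past straight against its stop, 0.17 = straight, grows as the stay folds, about 3 when the lid is shut. The lower bar pivots on the chest at chest (y, z) = (30, 90) mm.
- knee_knob (a point): Point on the axis of the white round knob at the stay's knee: a cylinder 16 mm across along chest x, its end 60 mm out from the chest's +x wall, this point 48 mm out. Locked it is at chest (148, -13, 167) mm. Pushed towards chest -y and down (y, z direction -0.83, -0.56; a few newtons; about 25 to 30 mm) the knee passes straight and the stay folds; it then stays as left.
- latch (a joint): Steel catch (rad), a flat bar turning on an upright pivot at the chest's +y rim: 0 = parallel to the rim, pointing to chest -x, clear of the lid; negative = swung outwards; grows anticlockwise seen from above; 1.571 = home, pointing across the shut lid to chest -y. It stays where it is left.
- latch_pin (a point): Middle of the upright round pin at the end of the catch, 14 mm across, standing 36 mm tall above the bar (top 60 mm above the chest's rim); this point is 18 mm below the pin's top, 162 mm above the bench and 45 mm from the catch's pivot.
- latch_pivot (a point): Pivot axis of the catch at the pin's height, at chest (85, 118, 162) mm.
- block8_mid (a point): Centre, 45 mm above the underside, of the block with EIGHT small black-capped vials. Aluminium, about 0.4 kg, base 110 (x) x 70 (y) x 40 mm, caps 9 mm higher; its handle is a central upright fin 12 mm thick (x), 40 mm wide (y), top 92 mm above the underside. Fingers on the chest's -x and +x sides of the fin keep the hand clear of the open lid.
- block2_mid (a point): Centre, half-way up, of the other vial block: same size and fin, but TWO large white-capped vials, one each side of the fin. Stays where it is.
- amber: Amber bottle, 70 mm across, 170 mm tall, standing on the bench; origin at its foot.
- clear_bottle: Clear bottle, 80 mm across, 180 mm tall, standing on the bench; origin at its foot.
- jar: White jar, 60 mm across, 80 mm tall; origin at its foot.
- beaker: Glass beaker, 70 mm across, 90 mm tall; origin at its foot.
- caddy: Grey open plastic caddy, 100 x 140 x 60 mm; origin under its centre.
- spanner: Small steel spanner lying on the bench, 140 mm long; origin under its middle.
There are look-alikes about, which are no part of the job. Leave any pink or red look-alike of the part that bears block8_mid alone.

How it is judged:
On the way, in this order (a step that is already met when the one before it is completed fails the run):
1. the eight-vial block stands on the chest's floor, let go (x of block8_mid in the frame of chest between -0.06 and 0.06 m and y of block8_mid in the frame of chest between -0.075 and 0.075 m and z of block8_mid in the frame of chest between 0.049 and 0.065 m and angle between block8_mid's own z axis and vertical below 0.12 rad and contact force between the fingers and block8 below 0.3 N and linear speed of block8 below 0.03 m/s), for 0.2 s.
2. the stay's knee is broken: folded well past straight (value of joint knee above 0.4 rad), for 0.1 s.
3. the lid is shut on the rim (value of joint lid above 1.265 rad), for 0.2 s.
4. the catch is swung across the shut lid (value of joint lid above 1.265 rad and value of joint latch above 1.35 rad), for 0.2 s.
At the end, for the whole second after the job is handed in: The eight-vial block stands upright (within 0.12 rad) on the chest's floor (height within 8 mm, centre within 60 mm in x and 75 mm in y of the chest's centre), the lid is shut within 0.044 rad, the catch is within 0.22 rad of fully across, all at rest (all of step 4 and x of block8_mid in the frame of chest between -0.06 and 0.06 m and y of block8_mid in the frame of chest between -0.075 and 0.075 m and z of block8_mid in the frame of chest between 0.049 and 0.065 m and angle between block8_mid's own z axis and vertical below 0.12 rad and linear speed of block8 below 0.03 m/s and velocity of joint each of lid, latch below 0.1 rad/s); the robot touches nothing.
It fails at once if the lid is slammed (over 1.5 rad/s in its last 0.4 rad) (value of joint lid above 0.9 rad and velocity of joint lid above 1.5 rad/s).
It fails at once if the eight-vial block is tipped over 0.6 rad (angle between block8_mid's own z axis and vertical above 0.6 rad).
It fails at once if the two-vial block is moved over 30 mm (distance of block2_mid from where it was at the start of the episode above 0.03 m).
It fails at once if a bottle, the jar, the beaker, the caddy or the spanner is moved over 40 mm (distance of any of amber, clear_bottle, jar, beaker, caddy, spanner from where it was at the start of the episode above 0.04 m).
It also fails if it takes over 72 s, if anything falls off the work surface, if the arm or the gripper's body presses on something with over 40 N, if the wrist force passes 120 N, or if a joint passes its speed limit or range.

### The arm

A 7-joint arm with a two-finger parallel gripper is mounted at the origin on the work surface. World frame = base frame: x ahead of the robot, y to its left, z up, the work surface at z = 0. Lengths are in m, angles in rad, forces in N, time in s.
With the tool pointing down it reaches from about 0.4 to 0.85 m from the base axis. Payload 10.4 kg.
Tool frame: the origin (TCP) lies on the mounting face of the last link; the fingertips stand 173 mm ahead of it and the grasp point (between the pads) lies 155 mm ahead of it (manip.tip_extent is the distance from the TCP to the fingertips, in m); z points along the fingers, y is the line along which they close (so a half turn about z gives the same grasp; the last joint's range is limited). The gripper opens to 85 mm and grips with 20 to 120 N. Pads are 22 mm wide; open, the fingers measure 114 mm over their backs; the gripper's body (76 mm by 85 mm) begins 54 mm behind the grasp point. The pads swing forward as they close: fully open they stand 13 mm farther back than shut.
Start: joints at [1.153, 0.332, -0.065, 1.46, 0.022, 1.35, -0.088], TCP at [0.24, -0.577, 0.405] pointing down, gripper open.
Joint ranges: [-2.6, 2.6], [-0.5, 2.12], [-1.47, 1.34], [0.16, 2.42], [-1.27, 4.41], [0.06, 2.06], [-2.6, 2.6]. Speed limits (rad/s): [2.22, 2.22, 2.79, 2.79, 3.14, 3.14, 3.14].

### API

Orientations are given as a unit quaternion [x, y, z, w].
In Python, from workcell import manip gives the robot as it stands.
- The arm moves only by the tool move_arm, never from a script. Its argument "plan" is one flat list of numbers, 7 for each row, row after row: the turn, a rotation vector about the tool's x, y, z in rad, then the shift along the tool's x, y, z in m, then the finger opening in m, from 0 to 0.0854. In form: [ax, ay, az, dx, dy, dz, gripper, ax, ay, az, dx, dy, dz, gripper, ...]. A call has 1 to 12 rows; each row is the pose to reach, as a shift and turn from the pose commanded when the call began, along the tool's axes at that moment; what a row does not reach only later rows make up. A row lasts 1/8 s, in which the tool goes at most 62.5 mm and 10.7 degrees, less where a joint would pass 70% of its speed; a pose out of reach is approached as far as the arm can. A call with a gripper value outside its range is refused whole. The fingers move at their own pace and stop on an object; "squeeze" is the grip in N (left out, the last holds). Time passes only in rows, so rows that repeat a pose let the fingers close. It gives the time, the measured TCP pose, the force, the opening and the grip force at its end, in the units of the state.
- manip.get_obs(): the state, without advancing time (a new reading comes with each control period).
- manip.camera(name): name is "side" or "top" or "wrist"; returns a dict with "color" (480x640x3 uint8, red, green, blue), "fx", "fy", "cx", "cy" (pixels), "cam_to_world" (4x4, takes a point from camera to world coordinates); the wrist camera has in their place "mount" (4x4, takes a point from camera to tool coordinates, whose origin is the TCP and whose axes are the flange's). Camera axes: x right, y down, z forward; pixel columns grow to the right and rows downward; lengths in m; the calibration is good to about 2 mm. A picture is of the moment at which its call begins: read the wrist's pose just before it. There is no depth.
- manip.hand_in(): hands the job in; it is judged then, once.
Trained networks look in a picture, given as the dict that the camera call returned (one of the last four; its "shot" number tells which), for a name from the list of things; names that differ only in an ending like _2 or _b are one class to them, and where a whole thing is asked for, a point or a joint stands for the part that bears it (a point fixed in the world has none). Each returns a list of dicts, best first, with "conf" (0 to 1); they miss things now and then, are a little off and sometimes report something else, mostly with a low value. They report only what shows in the picture. A call takes as long as a camera call. They do not tell look-alikes from the thing itself.
- manip.look_for(picture, label): "position" ([x, y, z] in m, in the coordinates of the camera as it stood for that picture, good to about 4 mm: the middle of the surface that is visible of it).
- manip.silhouettes(picture, label): "pixels" (480x640 bool, what is visible of it).
- manip.tip_of(picture, label): "position" ([x, y, z] in m, in the coordinates of the camera as it stood for that picture, good to about 4 mm: a listed point, or the origin of a listed thing).
The state is a dict: "clock": time; "joint_pos": joint angles; "joint_velocities": joint speeds; "tau": joint torques, N m; "position": TCP position; "ee_rot": TCP orientation; "ft_force": force on the tool from outside, world axes, zero at the start; "torque": the same for the moment, N m; "grip_width": opening from 0.0 (shut) to 1.0 (fully open); "grasp_force": force on a finger pad.
Only numpy, scipy, OpenCV 4.12 (cv2) and the standard library are available. Lean on these libraries where they do the work, as an engineer would, in place of code of your own. Each camera call takes 0.05 s, during which the arm holds its last target. There are 200 camera calls.

## Working session

There is one attempt and no reset: what is moved stays moved. The work goes in short steps, Python scripts to look and compute and a tool call to move; the robot and the scene stay as the last step left them, time stands still between calls to the robot, and variables do not carry over. Pictures are saved under pics/ and viewed, at most 10 in all, crops included, and the job is handed in when it is done.

Besides the shell and the picture viewer there is one more tool, called after ">>>" as name(argument=value, ...) on one line, values as JSON. move_arm: Moves the arm, as the interface text tells. Its arguments: {"type":"object","properties":{"plan":{"type":"array","items":{"type":"number"}},"squeeze":{"type":"number"}},"required":["plan"]}

```bash
mkdir -p pics; ls; cat > h.py <<'E'
import numpy as np, cv2
from scipy.spatial.transform import Rotation as R
from workcell import manip
def pose():
    o=manip.get_obs(); T=np.eye(4); T[:3,:3]=R.from_quat(o["ee_rot"]).as_matrix(); T[:3,3]=o["position"]; return T
def shot(n):
    T=pose(); p=manip.camera(n); p["M"]=p["cam_to_world"] if n!="wrist" else T@np.array(p["mount"]); return p
def w(p,x): return (np.array(p["M"])@np.r_[x,1])[:3]
def pts(p,labels,f="tip_of"):
    for l in labels:
        for d in getattr(manip,f)(p,l)[:4]: 
            if d["conf"]>.15:
                x=np.array(d["position"]); u=(p["fx"]*x[0]/x[2]+p["cx"],p["fy"]*x[1]/x[2]+p["cy"])
                print(l,round(d["conf"],2),np.round(w(p,x),4),np.round(u).astype(int))
def save(p,fn): cv2.imwrite("pics/"+fn,p["color"][:,:,::-1])
E
python3 - <<'E'
from h import *
o=manip.get_obs(); print({k:np.round(v,3) for k,v in o.items()}, manip.tip_extent)
L="chest lid_hinge lid_edge knee_knob latch_pin latch_pivot block8_mid block2_mid amber clear_bottle jar beaker caddy spanner".split()
for n in ("top","side"):
    p=shot(n); save(p,n+"0.png"); print(n,np.round(p["M"],3)); pts(p,L)
E
```

```text
pics
{'clock': np.float64(0.0), 'joint_pos': array([ 1.153,  0.333, -0.065,  1.461,  0.022,  1.35 , -0.089]), 'joint_velocities': array([-0.   , -0.001,  0.001,  0.001,  0.   ,  0.   ,  0.   ]), 'tau': array([ 1.0000e-03, -6.2546e+01,  4.9000e-02, -3.9161e+01,  1.6000e-02,
        1.0000e-02,  0.0000e+00]), 'position': array([ 0.24 , -0.577,  0.404]), 'ee_rot': array([ 0.981,  0.196, -0.   , -0.001]), 'ft_force': array([ 0.333, -0.692,  1.121]), 'torque': array([-0.019,  0.008, -0.045]), 'grasp_force': np.float64(0.0), 'grip_width': np.float64(0.999)} 0.1734
top [[-0.027 -0.998  0.06   0.487]
 [-0.999  0.028  0.016  0.042]
 [-0.018 -0.06  -0.998  1.522]
 [ 0.     0.     0.     1.   ]]
chest 0.65 [ 0.4633 -0.0373 -0.0016] [360 276]
lid_hinge 0.64 [ 0.4778 -0.1406  0.123 ] [403 270]
lid_edge 0.77 [ 0.4674 -0.098   0.3177] [396 276]
knee_knob 0.57 [ 0.6159 -0.04    0.1689] [363 215]
latch_pin 0.45 [0.5004 0.098  0.1643] [308 264]
latch_pivot 0.56 [0.5427 0.087  0.1596] [312 247]
block8_mid 0.98 [0.5257 0.3923 0.0505] [201 258]
block8_mid 0.92 [0.4962 0.5435 0.0423] [146 270]
block8_mid 
[... 995 characters left out ...]
03 -0.0013] [328 343]
latch_pin 0.68 [0.4974 0.0954 0.1609] [336 263]
latch_pivot 0.65 [0.5449 0.0843 0.1613] [329 253]
block8_mid 0.82 [0.4966 0.5495 0.0463] [206 365]
block8_mid 0.72 [0.3686 0.4318 0.0446] [267 374]
block8_mid 0.58 [0.5295 0.3887 0.0452] [250 329]
block8_mid 0.23 [0.4977 0.0937 0.157 ] [336 264]
amber 0.73 [7.162e-01 2.060e-01 3.000e-04] [270 275]
clear_bottle 0.82 [0.7987 0.0576 0.0026] [293 243]
jar 0.7 [ 6.025e-01 -4.229e-01  1.000e-04] [427 218]
jar 0.53 [0.3752 0.2225 0.0027] [328 343]
beaker 0.67 [0.74   0.3264 0.0017] [235 287]
caddy 0.59 [ 0.4075 -0.431  -0.0005] [469 245]
spanner 0.6 [0.5449 0.0842 0.1601] [329 253]
spanner 0.56 [ 0.3775  0.2246 -0.002 ] [327 344]
```

```bash
python3 - <<'E'
import cv2
a=cv2.imread("pics/top0.png")[170:340,100:420]; b=cv2.imread("pics/side0.png")[180:420,150:450]
cv2.imwrite("pics/a.png",cv2.resize(a,None,fx=2.5,fy=2.5,interpolation=cv2.INTER_CUBIC))
cv2.imwrite("pics/b.png",cv2.resize(b,None,fx=2.5,fy=2.5,interpolation=cv2.INTER_CUBIC))
E
```

```text
(no output)
```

View pics/a.png

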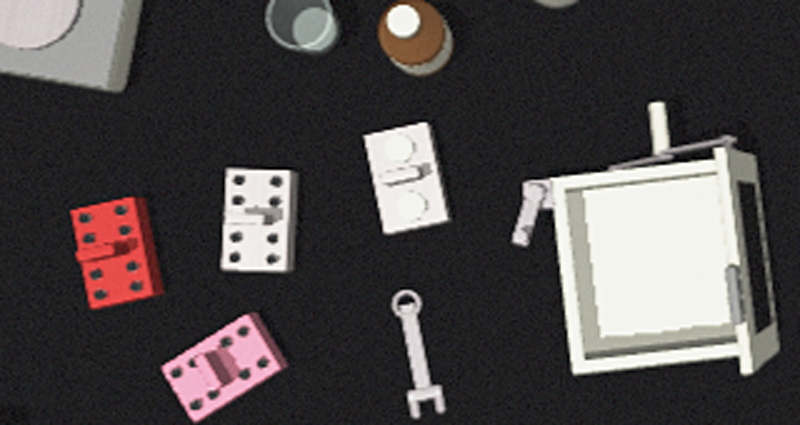

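View pics/b.png

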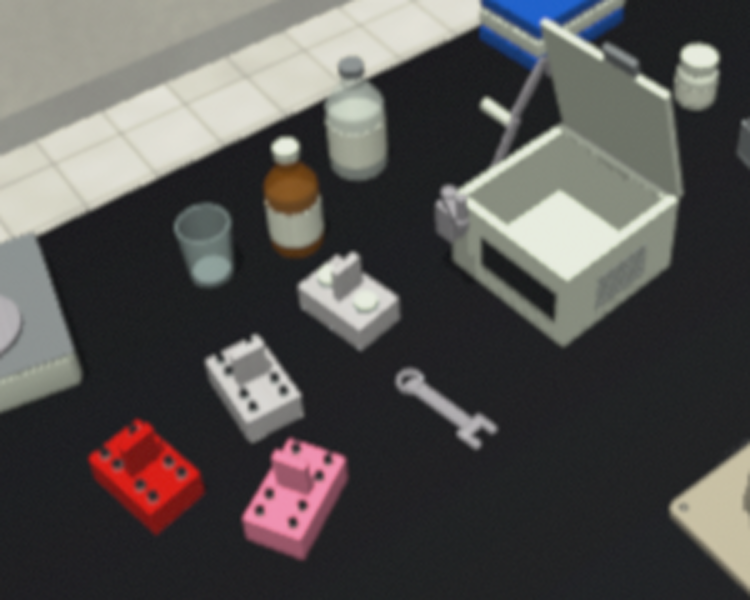

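White eight-vial block is at top px (201,258), which fits the description. The others are red (146,270), pink (186,317) and the two-vial block (261,241). The catch starts swung outwards, at about -0.35 rad.

```bash
cat >> h.py <<'E'
def down(phi,tilt=None):
    c,s=np.cos(phi),np.sin(phi); M=np.array([[-s,c,0],[c,s,0],[0,0,-1.]])
    return M if tilt is None else R.from_rotvec(tilt).as_matrix()@M
def rows(wps,T=None,vmax=.055,wmax=.17):
    """wps: (TCP pos, Rmat, grip, n or None) -> rows rel. to the present pose"""
    T=pose() if T is None else T; p0,R0=T[:3,3],T[:3,:3]; p,Q=p0,R0; k=0
    for (q,S,g,n) in wps:
        q=np.array(q,float); rv=R.from_matrix(Q.T@S).as_rotvec()
        n=n or max(1,int(np.ceil(max(np.linalg.norm(q-p)/vmax,np.linalg.norm(rv)/wmax))))
        for i in range(1,n+1):
            P=p+(q-p)*i/n; A=Q@R.from_rotvec(rv*i/n).as_matrix(); k+=1
            print(k,[float(v) for v in np.r_[R.from_matrix(R0.T@A).as_rotvec().round(3),(R0.T@(P-p0)).round(3),g]])
        p,Q=q,S
E
python3 - <<'E'
from h import *
from scipy.optimize import least_squares
C={"chest":(0,0,0),"lid_hinge":(0,-.1,.12),"knee_knob":(.148,-.013,.167),"latch_pivot":(.085,.118,.162)}
obs=[]
ims={n:shot(n) for n in("top","side")}
for n,p in ims.items():
    for l,c in C.items():
        d=manip.tip_of(p,l)[0]; obs.append((c,w(p,d["position"])))
A=np.array([o[0] for o in obs]);B=np.array([o[1] for o in obs])
f=lambda x:(np.c_[x[0]+np.cos(x[2])*A[:,0]-np.sin(x[2])*A[:,1],x[1]+np.sin(x[2])*A[:,0]+np.cos(x[2])*A[:,1]]-B[:,:2]).ravel()
s=least_squares(f,[.467,-.04,.11]);print(s.x,(f(s.x)*1e3).round(1))
p=ims["top"]
for d in manip.silhouettes(p,"block8_mid")[:3]:
    m=d["pixels"].astype(np.uint8); c,sz,a=cv2.minAreaRect(cv2.findNonZero(m)); v,u=np.nonzero(m)
    corners=[]
    for q in cv2.boxPoints((c,sz,a)):
        r=np.array(p["M"])[:3,:3]@[(q[0]-p["cx"])/p["fx"],(q[1]-p["cy"])/p["fy"],1]; o=np.array(p["M"])[:3,3]
        corners.append((o+r*(.04-o[2])/r[2])[:2])
    corners=np.array(corners);e=np.diff(corners,axis=0);L=np.linalg.norm(e,axis=1);k=e[L.argmax()]
    print(d["conf"],c,L[:2].round(3),corners.mean(0).round(4),"yaw",np.degrees(np.arctan2(k[1],k[0])))
rows([((.32,-.45,.52),down(-1.0),.085,None),((.5,-.12,.58),down(-.6),.085,None),((.53,.2,.52),down(-.2),.085,None),((.50,.37,.45),down(0),.085,None)])
E
```

```text
[ 0.46816793 -0.03954648  0.09249785] [ 4.  -1.1 -1.3 -1.9  0.4 -1.1  2.  -1.6  1.3  2.6  1.1  2.  -4.8  1.7
 -2.6 -0.5]
0.88 (146.57275390625, 270.1783142089844) [0.086 0.115] [0.4961 0.5423] yaw -169.64713045326457
0.84 (189.9747314453125, 316.0162353515625) [0.12  0.073] [0.3695 0.4257] yaw -58.799279113199944
0.72 (204.0, 257.0) [0.082 0.108] [0.5274 0.3855] yaw 179.07417757376564
1 [0.0, -0.0, -0.044, 0.031, -0.022, -0.029, 0.085]
2 [0.0, -0.0, -0.088, 0.061, -0.043, -0.058, 0.085]
3 [0.0, -0.0, -0.132, 0.092, -0.065, -0.086, 0.085]
4 [0.0, -0.0, -0.176, 0.122, -0.087, -0.115, 0.085]
5 [0.0, -0.0, -0.233, 0.164, -0.12, -0.124, 0.085]
6 [0.0, -0.0, -0.29, 0.206, -0.154, -0.132, 0.085]
7 [0.0, -0.0, -0.347, 0.248, -0.187, -0.141, 0.085]
8 [0.0, -0.0, -0.405, 0.29, -0.221, -0.15, 0.085]
9 [0.0, -0.0, -0.462, 0.332, -0.255, -0.158, 0.085]
10 [0.0, -0.0, -0.519, 0.373, -0.288, -0.167, 0.085]
11 [0.0, -0.0, -0.576, 0.415, -0.322, -0.175, 0.085]
12 [0.0, -0.0, -0.643, 0.44, -0.369, -0.165, 0.085]
13 [0.0, -0.0, -0.709, 0.466, -0.417, -0.155, 0.085]
14 [0.0, -0.0, -0.776, 0.491, -0.464, -0.145, 0.085]
15 [0.0, -0.0, -0.843, 0.516, -0.511, -0.135, 0.085]
16 [0.0, -0.0, -0.909, 0.541, -0.558, -0.125, 0.085]
17 [0.0, -0.0, -0.976, 0.566, -0.606, -0.115, 0.085]
18 [0.0, 0.0, -1.026, 0.576, -0.648, -0.098, 0.085]
19 [0.0, 0.0, -1.076, 0.585, -0.69, -0.08, 0.085]
20 [0.0, 0.0, -1.126, 0.594, -0.732, -0.063, 0.085]
21 [0.0, 0.0, -1.176, 0.604, -0.774, -0.045, 0.085]
```

>>> move_arm(plan=[0,0,-0.044,0.031,-0.022,-0.029,0.085,0,0,-0.088,0.061,-0.043,-0.058,0.085,0,0,-0.132,0.092,-0.065,-0.086,0.085,0,0,-0.176,0.122,-0.087,-0.115,0.085,0,0,-0.233,0.164,-0.12,-0.124,0.085,0,0,-0.29,0.206,-0.154,-0.132,0.085,0,0,-0.347,0.248,-0.187,-0.141,0.085,0,0,-0.405,0.29,-0.221,-0.15,0.085,0,0,-0.462,0.332,-0.255,-0.158,0.085,0,0,-0.519,0.373,-0.288,-0.167,0.085,0,0,-0.576,0.415,-0.322,-0.175,0.085])

```text
clock: 3.42
position: [0.5, -0.1185, 0.5803]
ee_rot: [0.884, 0.467, 0.0, 0.0]
ft_force: [0.9, -0.4, -0.5]
grip_width: 0.999
grasp_force: 0.0
```

```bash
python3 - <<'E'
from h import *
p=shot("wrist"); print(np.round(p["mount"],3)); pts(p,["lid_edge","latch_pin","knee_knob","latch_pivot"])
rows([((.53,.2,.52),down(-.2),.085,None),((.48,.36,.42),down(0),.085,None)])
E
```

```text
[[ 0.001 -0.966 -0.259  0.064]
 [ 1.     0.001  0.     0.001]
 [-0.    -0.259  0.966  0.029]
 [ 0.     0.     0.     1.   ]]
lid_edge 0.83 [ 0.4709 -0.1003  0.3175] [259 239]
knee_knob 0.75 [ 0.619  -0.0448  0.1667] [389  38]
latch_pivot 0.63 [ 0.6    -0.4205  0.0049] [503 311]
1 [-0.0, 0.0, -0.067, 0.047, -0.026, 0.01, 0.085]
2 [-0.0, 0.0, -0.133, 0.094, -0.052, 0.02, 0.085]
3 [-0.0, 0.0, -0.2, 0.141, -0.078, 0.03, 0.085]
4 [-0.0, 0.0, -0.267, 0.188, -0.104, 0.04, 0.085]
5 [-0.0, 0.0, -0.334, 0.235, -0.13, 0.05, 0.085]
6 [-0.0, 0.0, -0.4, 0.282, -0.156, 0.059, 0.085]
7 [-0.0, 0.0, -0.45, 0.308, -0.189, 0.084, 0.085]
8 [-0.0, 0.0, -0.5, 0.334, -0.222, 0.109, 0.085]
9 [-0.0, 0.0, -0.55, 0.359, -0.255, 0.134, 0.085]
10 [-0.0, 0.0, -0.6, 0.385, -0.288, 0.159, 0.085]
```

>>> move_arm(plan=[0,0,-0.067,0.047,-0.026,0.01,0.085,0,0,-0.133,0.094,-0.052,0.02,0.085,0,0,-0.2,0.141,-0.078,0.03,0.085,0,0,-0.267,0.188,-0.104,0.04,0.085,0,0,-0.334,0.235,-0.13,0.05,0.085,0,0,-0.4,0.282,-0.156,0.06,0.085,0,0,-0.45,0.319,-0.183,0.085,0.085,0,0,-0.5,0.356,-0.21,0.11,0.085,0,0,-0.55,0.394,-0.238,0.135,0.085,0,0,-0.6,0.431,-0.265,0.16,0.085,0,0,-0.6,0.431,-0.265,0.16,0.085])

```text
clock: 5.05
position: [0.5233, 0.387, 0.4164]
ee_rot: [0.706, 0.708, -0.002, -0.001]
ft_force: [0.1, -0.8, 0.3]
grip_width: 0.994
grasp_force: 0.0
```

```bash
python3 - <<'E'
from h import *
p=shot("wrist"); save(p,"w1.png"); pts(p,["block8_mid"])
o=np.array(p["M"])[:3,3]; Rm=np.array(p["M"])[:3,:3]
print(pose()[:3,3])
for d in manip.silhouettes(p,"block8_mid")[:2]:
    c,sz,a=cv2.minAreaRect(cv2.findNonZero(d["pixels"].astype(np.uint8))); print(d["conf"],c,sz,a)
    P=[]
    for q in cv2.boxPoints((c,sz,a)):
        r=Rm@[(q[0]-p["cx"])/p["fx"],(q[1]-p["cy"])/p["fy"],1]; P.append((o+r*(.04-o[2])/r[2])[:2])
    print(np.round(P,4).tolist())
E
```

```text
block8_mid 0.81 [0.5328 0.3901 0.0466] [335 197]
block8_mid 0.67 [0.371  0.4295 0.0437] [130 145]
[0.52514074 0.38422779 0.41907586]
0.97 (328.76214599609375, 192.44912719726562) (137.67298889160156, 87.96347045898438) 3.945185661315918
[[0.468, 0.359], [0.4753, 0.4308], [0.5842, 0.424], [0.5829, 0.3514]]
0.59 (292.0, 26.0) (52.0, 154.0) 90.0
[[0.4433, 0.5335], [0.5556, 0.5339], [0.5567, 0.4987], [0.4412, 0.4983]]
```

View pics/w1.png

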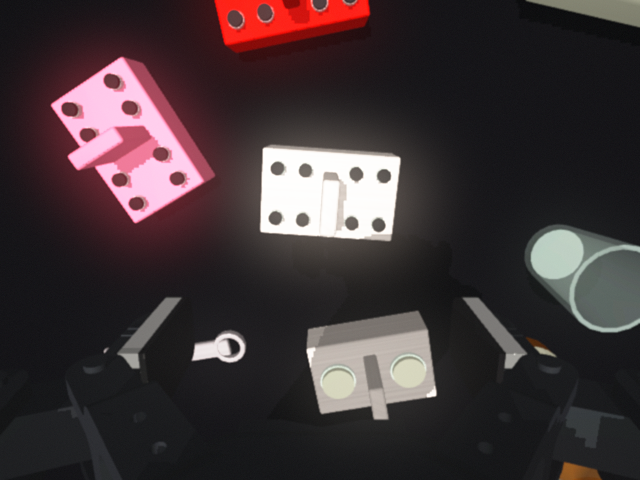

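White block is centred at (330,192), with fin top about (330,205) and edges sloping about 3° (yaw about -0.05). This is the right thing, with eight black caps.

```bash
python3 - <<'E'
from h import *
p=shot("wrist"); o=np.array(p["M"])[:3,3]; Rm=np.array(p["M"])[:3,:3]
def px(u,v,z):
    r=Rm@[(u-p["cx"])/p["fx"],(v-p["cy"])/p["fy"],1]; return (o+r*(z-o[2])/r[2])[:2].round(4)
P=np.array([px(u,v,.04) for u,v in((263,148),(400,157),(391,240),(261,233))]);print(P,P.mean(0))
print("fin",px(330,205,.092))
q=np.array([.5285,.388]); S=down(-.055)
print(pose()[:3,3])
rows([((*q,.30),S,.085,3),((*q,.232),S,.085,2)])
E
```

```text
[[0.479  0.4246]
 [0.589  0.4172]
 [0.5845 0.3478]
 [0.4747 0.3542]] [0.5318  0.38595]
fin [0.5317 0.3884]
[0.52548336 0.38354326 0.4202202 ]
1 [0.0, 0.0, 0.017, 0.002, 0.001, 0.04, 0.085]
2 [0.001, 0.0, 0.034, 0.003, 0.002, 0.08, 0.085]
3 [0.001, 0.001, 0.052, 0.005, 0.003, 0.12, 0.085]
4 [0.001, 0.001, 0.052, 0.005, 0.003, 0.154, 0.085]
5 [0.001, 0.001, 0.052, 0.005, 0.003, 0.188, 0.085]
```

>>> move_arm(plan=[0,0,0.02,0.001,0.002,0.04,0.085,0,0,0.04,0.002,0.004,0.08,0.085,0,0,0.063,0.0035,0.006,0.12,0.085,0,0,0.063,0.0035,0.006,0.155,0.085,0,0,0.063,0.0035,0.006,0.188,0.085,0,0,0.063,0.0035,0.006,0.188,0.04,0,0,0.063,0.0035,0.006,0.188,0.005,0,0,0.063,0.0035,0.006,0.188,0.005,0,0,0.063,0.0035,0.006,0.188,0.005,0,0,0.063,0.0035,0.006,0.188,0.005,0,0,0.063,0.0035,0.006,0.188,0.005,0,0,0.063,0.0035,0.006,0.188,0.005], squeeze=50)

```text
clock: 6.75
position: [0.5304, 0.3891, 0.233]
ee_rot: [0.729, 0.684, 0.001, 0.0]
ft_force: [-2.1, -1.3, 6.9]
grip_width: 0.133
grasp_force: 50.4
```

```bash
python3 - <<'E'
from h import *
rows([((.5304,.389,.30),down(-.063),.005,2),((.51,.26,.45),down(0),.005,4),((.4657,-.0146,.45),down(.0925),.005,6)])
E
```

```text
1 [0.001, -0.0, -0.0, -0.0, 0.0, -0.034, 0.005]
2 [0.001, -0.001, -0.0, -0.0, 0.0, -0.067, 0.005]
3 [0.001, -0.001, -0.016, -0.033, -0.003, -0.105, 0.005]
4 [0.001, -0.001, -0.032, -0.065, -0.006, -0.142, 0.005]
5 [0.001, -0.001, -0.047, -0.097, -0.009, -0.18, 0.005]
6 [0.001, -0.001, -0.063, -0.13, -0.012, -0.217, 0.005]
7 [0.001, -0.001, -0.078, -0.176, -0.016, -0.217, 0.005]
8 [0.001, -0.001, -0.094, -0.222, -0.021, -0.217, 0.005]
9 [0.001, -0.001, -0.109, -0.268, -0.025, -0.217, 0.005]
10 [0.001, -0.001, -0.125, -0.315, -0.03, -0.217, 0.005]
11 [0.001, -0.001, -0.14, -0.361, -0.034, -0.217, 0.005]
12 [0.001, -0.001, -0.156, -0.407, -0.039, -0.217, 0.005]
```

>>> move_arm(plan=[0,0,0,0,0,-0.034,0.005,0,0,0,0,0,-0.067,0.005,0,0,-0.016,-0.033,-0.003,-0.105,0.005,0,0,-0.032,-0.065,-0.006,-0.142,0.005,0,0,-0.047,-0.097,-0.009,-0.18,0.005,0,0,-0.063,-0.13,-0.012,-0.217,0.005,0,0,-0.078,-0.176,-0.016,-0.217,0.005,0,0,-0.094,-0.222,-0.021,-0.217,0.005,0,0,-0.109,-0.268,-0.025,-0.217,0.005,0,0,-0.125,-0.315,-0.03,-0.217,0.005,0,0,-0.14,-0.361,-0.034,-0.217,0.005,0,0,-0.156,-0.407,-0.039,-0.217,0.005])

```text
clock: 8.25
position: [0.465, -0.0163, 0.4485]
ee_rot: [0.673, 0.739, -0.0, 0.0]
ft_force: [0.5, 0.6, -3.8]
grip_width: 0.132
grasp_force: 49.7
```

```bash
python3 - <<'E'
from h import *
p=shot("wrist"); save(p,"w2.png"); pts(p,["latch_pin","latch_pivot","lid_edge","knee_knob","block8_mid"])
print(pose()[:3,3],manip.get_obs()["grasp_force"])
E
```

```text
latch_pin 0.8 [0.5018 0.1001 0.1625] [409  27]
latch_pivot 0.97 [0.5421 0.0791 0.1633] [475  74]
knee_knob 0.78 [ 0.617  -0.0423  0.1681] [560 291]
[ 0.46568964 -0.01384726  0.44863301] 49.622012972831726
```

View pics/w2.png

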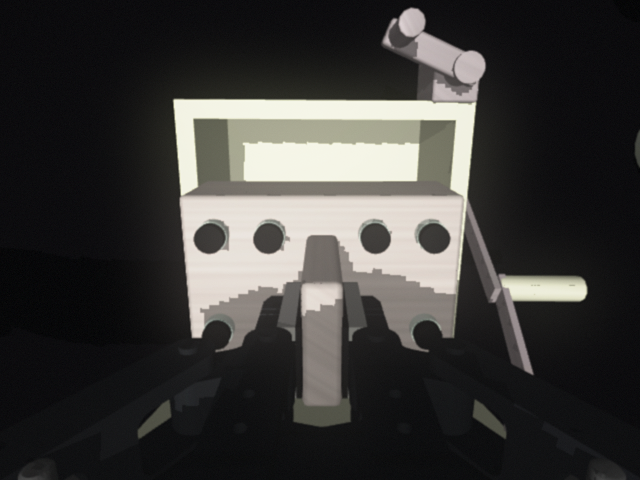

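Block hangs level, in line with the chest opening: rim corners (175,100) and (475,100), knob (545,288), pin (410,22). Lowering.

>>> move_arm(plan=[0,0,0,0,0,0.04,0.005,0,0,0,0,0,0.08,0.005,0,0,0,0,0,0.12,0.005,0,0,0,0,0,0.15,0.005,0,0,0,0,0,0.175,0.005,0,0,0,0,0,0.188,0.005,0,0,0,0,0,0.196,0.005,0,0,0,0,0,0.201,0.005,0,0,0,0,0,0.203,0.005,0,0,0,0,0,0.204,0.005,0,0,0,0,0,0.204,0.005])

```text
clock: 9.93
position: [0.4659, -0.015, 0.245]
ee_rot: [0.673, 0.739, 0.0, 0.0]
ft_force: [0.3, -0.4, -3.1]
grip_width: 0.132
grasp_force: 49.6
```

>>> move_arm(plan=[0,0,0,0,0,0.001,0.005,0,0,0,0,0,0.002,0.005,0,0,0,0,0,0.002,0.005,0,0,0,0,0,0.002,0.005])

```text
clock: 10.42
position: [0.466, -0.0148, 0.2448]
ee_rot: [0.674, 0.739, -0.001, 0.001]
ft_force: [-14.3, 1.0, 29.0]
grip_width: 0.136
grasp_force: 54.6
```

Contact with the floor. Release to a partial opening, then rise.

>>> move_arm(plan=[0,0,0,0,0,-0.002,0.005,0,0,0,0,0,-0.002,0.05,0,0,0,0,0,-0.002,0.05,0,0,0,0,0,-0.002,0.05,0,0,0,0,0,-0.005,0.05,0,0,0,0,0,-0.03,0.05,0,0,0,0,0,-0.07,0.05,0,0,0,0,0,-0.12,0.05,0,0,0,0,0,-0.17,0.03,0,0,0,0,0,-0.215,0,0,0,0,0,0,-0.215,0])

```text
clock: 11.8
position: [0.4663, -0.0145, 0.4611]
ee_rot: [0.673, 0.739, 0.001, 0.003]
ft_force: [-0.4, 0.8, -0.5]
grip_width: 0.0
grasp_force: 0.0
```

```bash
python3 - <<'E'
from h import *
p=shot("wrist"); save(p,"w3.png"); pts(p,["latch_pin","latch_pivot","knee_knob","block8_mid"])
p=shot("side"); pts(p,["knee_knob","latch_pivot","block8_mid"])
E
```

```text
latch_pin 0.66 [0.5015 0.1003 0.1634] [399  33]
latch_pivot 0.69 [0.537  0.0786 0.1632] [453  79]
block8_mid 0.85 [ 0.4694 -0.0166  0.056 ] [322 195]
knee_knob 0.42 [ 0.6196 -0.0407  0.1642] [346 223]
latch_pivot 0.56 [0.547  0.0836 0.1613] [329 252]
block8_mid 0.8 [0.368  0.4325 0.0452] [267 374]
block8_mid 0.8 [0.4954 0.5447 0.0461] [208 364]
block8_mid 0.65 [0.543  0.0838 0.1597] [330 253]
block8_mid 0.63 [ 0.4677 -0.0154  0.0593] [369 276]
```

View pics/w3.png

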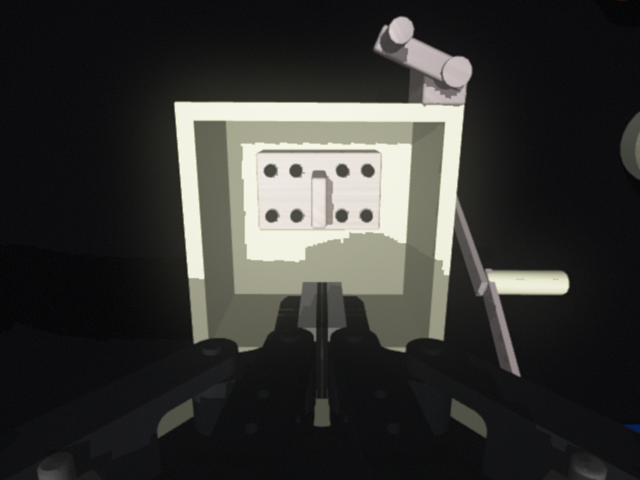

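Block stands upright on the chest floor at (320,190), well clear of the walls. The knob runs along x, ending at (568,282). Next is the knee.

```bash
cat >> h.py <<'E'
YAW=.0925
def ch(x,y,z): c,s=np.cos(YAW),np.sin(YAW); return np.array([.4692+c*x-s*y,-.041+s*x+c*y,z])
def tcp(tip,S,L=.173): return np.array(tip)-L*S[:,2]
E
python3 - <<'E'
from h import *
ey=ch(0,1,0)-ch(0,0,0)
S0=down(YAW); S=down(YAW,ey*.25)
print(S[:,2], ch(.148,-.013,.167))
rows([(tcp(ch(.10,.035,.26),S),S,0,None),(tcp(ch(.15,.035,.22),S),S,0,None),(tcp(ch(.15,.035,.147),S),S,0,2),(tcp(ch(.15,.014,.147),S),S,0,1)])
E
```

```text
[-0.24634629 -0.02285225 -0.96891242] [ 0.61776807 -0.04027394  0.167     ]
1 [0.083, -0.0, 0.0, 0.003, 0.048, 0.01, 0.0]
2 [0.166, -0.0, 0.0, 0.006, 0.096, 0.02, 0.0]
3 [0.249, -0.0, 0.001, 0.009, 0.144, 0.029, 0.0]
4 [0.249, -0.0, 0.001, 0.009, 0.169, 0.049, 0.0]
5 [0.249, -0.0, 0.001, 0.009, 0.194, 0.069, 0.0]
6 [0.249, -0.0, 0.001, 0.009, 0.194, 0.106, 0.0]
7 [0.249, -0.0, 0.001, 0.009, 0.194, 0.142, 0.0]
8 [0.249, -0.0, 0.001, -0.012, 0.194, 0.142, 0.0]
```

>>> move_arm(plan=[0.083,0,0,0.003,0.048,0.01,0,0.166,0,0,0.006,0.096,0.02,0,0.25,0,0,0.009,0.144,0.03,0,0.25,0,0,0.009,0.169,0.049,0,0.25,0,0,0.009,0.194,0.069,0,0.25,0,0,0.009,0.194,0.106,0,0.25,0,0,0.009,0.194,0.142,0,0.25,0,0,0.009,0.194,0.142,0])

```text
clock: 13.25
position: [0.6574, 0.0116, 0.3126]
ee_rot: [0.668, 0.733, -0.094, -0.086]
ft_force: [-0.2, -0.6, 1.1]
grip_width: -0.002
grasp_force: 0.0
```

```bash
python3 - <<'E'
from h import *
T=pose(); print(T[:3,3]+.173*T[:3,2], ch(.15,.035,.147), T[:3,2])
p=shot("wrist"); save(p,"w4.png"); pts(p,["knee_knob"])
E
```

```text
[0.61391071 0.00758315 0.14523545] [0.61532585 0.00770559 0.147     ] [-0.25162695 -0.02323391 -0.96754538]
knee_knob 0.55 [ 0.4667 -0.016   0.0569] [133 237]
```

View pics/w4.png

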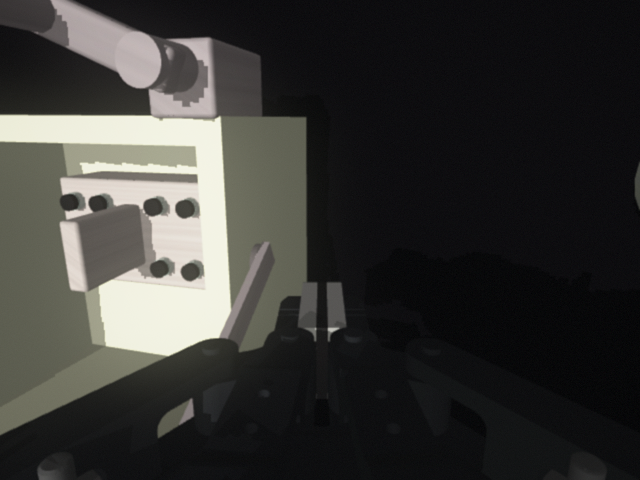

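>>> move_arm(plan=[0,0,0,-0.02,0,0,0,0,0,0,-0.028,0,0,0,0,0,0,-0.034,0.001,0.003,0,0,0,0,-0.04,0.002,0.007,0,0,0,0,-0.046,0.003,0.011,0,0,0,0,-0.052,0.004,0.015,0,0,0,0,-0.058,0.005,0.019,0,0,0,0,-0.062,0.006,0.022,0,0,0,0,-0.062,0.006,0.022,0])

```text
clock: 14.48
position: [0.6638, -0.0449, 0.2914]
ee_rot: [0.666, 0.735, -0.09, -0.087]
ft_force: [0.5, 16.9, -8.6]
grip_width: 0.001
grasp_force: 8.7
```

```bash
python3 - <<'E'
from h import *
for n in("side","top"):
    p=shot(n); pts(p,["knee_knob","lid_edge"]); save(p,n+"2.png")
T=pose(); tip=T[:3,3]+.173*T[:3,2]; print(tip, manip.get_obs()["ft_force"])
E
```

```text
knee_knob 0.65 [ 0.6235 -0.0641  0.1426] [350 225]
knee_knob 0.29 [0.3776 0.2227 0.0006] [327 343]
lid_edge 0.71 [ 0.4718 -0.0781  0.3103] [387 206]
lid_edge 0.71 [ 0.4778 -0.1381  0.1235] [397 243]
lid_edge 0.67 [ 0.4677 -0.0787  0.3129] [386 276]
[ 0.62085957 -0.04778349  0.12384112] [ 0.19263076 17.40643523 -7.42682875]
```

```bash
python3 - <<'E'
from h import *
ey=ch(0,1,0)-ch(0,0,0)
S=down(YAW,ey*.25); S0=down(YAW)
rows([(tcp(ch(.15,.02,.13),S),S,0,1),(tcp(ch(.155,.02,.38),S0),S0,0,5),(tcp(ch(.02,-.095,.38),S0),S0,0,4),(tcp(ch(.02,-.095,.295),S0),S0,0,2)])
E
```

```text
1 [-0.001, -0.006, 0.008, 0.042, -0.002, -0.006, 0.0]
2 [-0.051, -0.006, 0.007, 0.042, -0.022, -0.053, 0.0]
3 [-0.101, -0.007, 0.007, 0.043, -0.042, -0.101, 0.0]
4 [-0.151, -0.007, 0.007, 0.043, -0.062, -0.148, 0.0]
5 [-0.201, -0.007, 0.007, 0.044, -0.082, -0.196, 0.0]
6 [-0.251, -0.007, 0.007, 0.044, -0.102, -0.244, 0.0]
7 [-0.251, -0.007, 0.007, 0.016, -0.135, -0.235, 0.0]
8 [-0.251, -0.007, 0.007, -0.013, -0.168, -0.227, 0.0]
9 [-0.251, -0.007, 0.007, -0.042, -0.201, -0.219, 0.0]
10 [-0.251, -0.007, 0.007, -0.07, -0.233, -0.211, 0.0]
11 [-0.251, -0.007, 0.007, -0.07, -0.223, -0.17, 0.0]
12 [-0.251, -0.007, 0.007, -0.071, -0.212, -0.128, 0.0]
```

>>> move_arm(plan=[0,0,0,0.042,-0.002,-0.006,0,-0.05,0,0,0.042,-0.022,-0.053,0,-0.1,0,0,0.043,-0.042,-0.101,0,-0.15,0,0,0.043,-0.062,-0.148,0,-0.2,0,0,0.044,-0.082,-0.196,0,-0.25,0,0,0.044,-0.102,-0.244,0,-0.25,0,0,0.016,-0.135,-0.235,0,-0.25,0,0,-0.013,-0.168,-0.227,0,-0.25,0,0,-0.042,-0.201,-0.219,0,-0.25,0,0,-0.07,-0.233,-0.211,0,-0.25,0,0,-0.07,-0.233,-0.211,0])

```text
clock: 16.15
position: [0.4961, -0.1388, 0.5552]
ee_rot: [0.676, 0.737, -0.001, 0.001]
ft_force: [1.0, 0.6, -0.1]
grip_width: -0.002
grasp_force: 0.0
```

```bash
python3 - <<'E'
from h import *
T=pose(); tip=T[:3,3]+.173*T[:3,2]; print(tip,ch(.02,-.095,.38),T[:3,:3].round(3).tolist())
p=shot("side"); pts(p,["knee_knob","lid_edge"])
p=shot("wrist"); pts(p,["knee_knob","lid_edge"])
S0=down(YAW); r=.18
W=[(tcp(ch(.02,-.095,.292),S0),S0,0,2)]
for q in np.radians([72,69,65,61,57,53,49,45,41,37]):
    y=-.1+r*np.cos(q)-.01*np.sin(q)-.011; z=.12+r*np.sin(q)+.01*np.cos(q)
    W.append((tcp(ch(.02,y,z),S0),S0,0,1))
rows(W)
E
```

```text
[ 0.49599737 -0.13925634  0.38222644] [ 0.49788947 -0.1337465   0.38      ] [[-0.087, 0.996, -0.0], [0.996, 0.087, -0.003], [-0.003, -0.001, -1.0]]
knee_knob 0.57 [ 0.623  -0.0664  0.1458] [351 224]
lid_edge 0.87 [ 0.4717 -0.0785  0.3109] [387 205]
knee_knob 0.79 [ 0.6209 -0.0675  0.1449] [471 128]
lid_edge 0.78 [ 0.4695 -0.08    0.3119] [273 133]
lid_edge 0.59 [ 0.6218 -0.0704  0.1484] [473 132]
lid_edge 0.5 [ 0.7968  0.061  -0.0036] [602  24]
1 [-0.0, -0.0, 0.001, 0.0, -0.0, 0.045, 0.0]
2 [-0.0, -0.001, 0.003, 0.001, -0.0, 0.09, 0.0]
3 [-0.0, -0.001, 0.003, 0.031, -0.0, 0.088, 0.0]
4 [-0.0, -0.001, 0.003, 0.04, -0.0, 0.09, 0.0]
5 [-0.0, -0.001, 0.003, 0.052, -0.0, 0.094, 0.0]
6 [-0.0, -0.001, 0.003, 0.063, -0.0, 0.1, 0.0]
7 [-0.0, -0.001, 0.003, 0.074, -0.0, 0.105, 0.0]
8 [-0.0, -0.001, 0.003, 0.085, -0.0, 0.112, 0.0]
9 [-0.0, -0.001, 0.003, 0.095, -0.0, 0.119, 0.0]
10 [-0.0, -0.001, 0.003, 0.105, -0.0, 0.128, 0.0]
11 [-0.0, -0.001, 0.003, 0.114, -0.0, 0.136, 0.0]
12 [-0.0, -0.001, 0.003, 0.123, -0.0, 0.146, 0.0]
```

>>> move_arm(plan=[0,0,0,0,0,0.045,0,0,0,0,0,0,0.09,0,0,0,0,0.02,0,0.088,0,0,0,0,0.031,0,0.088,0,0,0,0,0.04,0,0.09,0,0,0,0,0.052,0,0.094,0,0,0,0,0.063,0,0.1,0,0,0,0,0.074,0,0.105,0,0,0,0,0.085,0,0.112,0,0,0,0,0.095,0,0.119,0,0,0,0,0.105,0,0.128,0])

```text
clock: 17.82
position: [0.4881, -0.0301, 0.4266]
ee_rot: [0.673, 0.739, 0.0, 0.0]
ft_force: [1.5, -1.5, 5.1]
grip_width: 0.001
grasp_force: 2.0
```

```bash
python3 - <<'E'
from h import *
T=pose(); tip=T[:3,3]+.173*T[:3,2]; print(tip,manip.get_obs()["ft_force"])
p=shot("side"); pts(p,["knee_knob","lid_edge"])
S0=down(YAW); r=.18
W=[]
for q in np.radians([42,38,34,30,26,22,18,14,10.5,7,4,1]):
    y=-.1+r*np.cos(q)-.01*np.sin(q)-.011; z=.12+r*np.sin(q)+.01*np.cos(q)
    W.append((tcp(ch(.02,y,z),S0),S0,0,1))
rows(W)
E
```

```text
[ 0.48806922 -0.0300854   0.2535686 ] [ 1.50104835 -1.45079134  5.09013784]
knee_knob 0.39 [ 0.6238 -0.0757  0.1243] [353 228]
lid_edge 0.68 [ 0.4628 -0.0101  0.2737] [371 226]
1 [-0.002, -0.001, 0.002, 0.007, 0.001, 0.005, 0.0]
2 [-0.002, -0.001, 0.002, 0.016, 0.001, 0.014, 0.0]
3 [-0.002, -0.001, 0.002, 0.024, 0.001, 0.024, 0.0]
4 [-0.002, -0.001, 0.002, 0.031, 0.001, 0.034, 0.0]
5 [-0.002, -0.001, 0.002, 0.037, 0.001, 0.045, 0.0]
6 [-0.002, -0.001, 0.002, 0.043, 0.001, 0.056, 0.0]
7 [-0.002, -0.001, 0.002, 0.048, 0.001, 0.068, 0.0]
8 [-0.002, -0.001, 0.002, 0.052, 0.001, 0.08, 0.0]
9 [-0.002, -0.001, 0.002, 0.055, 0.001, 0.09, 0.0]
10 [-0.002, -0.001, 0.002, 0.057, 0.001, 0.101, 0.0]
11 [-0.002, -0.001, 0.002, 0.059, 0.001, 0.11, 0.0]
12 [-0.002, -0.001, 0.002, 0.06, 0.001, 0.12, 0.0]
```

>>> move_arm(plan=[0,0,0,0.007,0,0.005,0,0,0,0,0.016,0,0.014,0,0,0,0,0.024,0,0.024,0,0,0,0,0.031,0,0.034,0,0,0,0,0.037,0,0.045,0,0,0,0,0.043,0,0.056,0,0,0,0,0.048,0,0.068,0,0,0,0,0.052,0,0.08,0,0,0,0,0.055,0,0.09,0,0,0,0,0.057,0,0.1,0,0,0,0,0.059,0,0.109,0,0,0,0,0.06,0,0.116,0])

```text
clock: 19.48
position: [0.4826, 0.0285, 0.3104]
ee_rot: [0.674, 0.739, -0.0, 0.0]
ft_force: [1.5, -0.2, 2.1]
grip_width: 0.001
grasp_force: 1.1
```

```bash
python3 - <<'E'
from h import *
T=pose(); tip=T[:3,3]+.173*T[:3,2]; print(tip,manip.get_obs()["ft_force"])
p=shot("side"); pts(p,["lid_edge","latch_pin","latch_pivot"])
E
```

```text
[0.48260852 0.02846371 0.13738116] [ 1.53423176 -0.20675162  2.07278471]
lid_edge 0.91 [0.4636 0.0569 0.1399] [353 269]
latch_pin 0.56 [0.4981 0.0955 0.1615] [335 263]
latch_pivot 0.62 [0.5453 0.0859 0.1599] [329 253]
latch_pivot 0.52 [0.568  0.2285 0.0453] [288 296]
```

Nearly shut: the tip is at 0.137 and the lid top should be at 0.130. Press on gently until it seats.

>>> move_arm(plan=[0,0,0,0,0,0.003,0,0,0,0,0,0,0.006,0,0,0,0,0,0,0.008,0,0,0,0,0,0,0.009,0,0,0,0,0,0,0.009,0])

```text
clock: 20.3
position: [0.4827, 0.0291, 0.3033]
ee_rot: [0.673, 0.739, -0.0, 0.0]
ft_force: [-9.2, 0.3, 21.1]
grip_width: -0.0
grasp_force: 10.4
```

```bash
python3 - <<'E'
from h import *
S=down(-.9); print(ch(.085,.118,.162))
q=tcp([.50,.098,.27],S)
T=pose()
rows([(T[:3,3]+[0,0,.06],T[:3,:3],0,2),(q,S,.04,None)])
E
```

```text
[0.54293718 0.08434683 0.162     ]
1 [0.0, 0.0, 0.0, -0.0, 0.0, -0.03, 0.0]
2 [0.0, 0.0, 0.0, -0.0, 0.0, -0.06, 0.0]
3 [0.0, 0.0, 0.166, 0.011, 0.004, -0.073, 0.04]
4 [0.0, 0.0, 0.331, 0.022, 0.008, -0.087, 0.04]
5 [0.0, 0.0, 0.497, 0.033, 0.012, -0.1, 0.04]
6 [0.0, 0.001, 0.662, 0.045, 0.016, -0.113, 0.04]
7 [0.0, 0.001, 0.828, 0.056, 0.02, -0.126, 0.04]
8 [0.001, 0.001, 0.993, 0.067, 0.024, -0.14, 0.04]
```

>>> move_arm(plan=[0,0,0,0,0,-0.03,0,0,0,0,0,0,-0.06,0,0,0,0.166,0.011,0.004,-0.073,0.04,0,0,0.331,0.022,0.008,-0.087,0.04,0,0,0.497,0.033,0.012,-0.1,0.04,0,0,0.662,0.045,0.016,-0.113,0.04,0,0,0.828,0.056,0.02,-0.126,0.04,0,0,0.993,0.067,0.024,-0.14,0.04,0,0,0.993,0.067,0.024,-0.14,0.04], squeeze=20)

```text
clock: 21.42
position: [0.5004, 0.0985, 0.4425]
ee_rot: [0.944, 0.33, 0.001, 0.0]
ft_force: [-0.1, 0.5, 0.5]
grip_width: 0.469
grasp_force: 0.0
```

```bash
python3 - <<'E'
from h import *
T=pose(); print((T[:3,3]+.173*T[:3,2]).round(4),T[:3,:3].round(3).tolist())
p=shot("wrist"); save(p,"w5.png"); pts(p,["latch_pin","latch_pivot","lid_edge"])
p=shot("top"); pts(p,["latch_pin","latch_pivot","lid_edge"])
p=shot("side"); pts(p,["latch_pin","latch_pivot","lid_edge"])
E
```

```text
[0.5006 0.0985 0.2695] [[0.782, 0.623, 0.001], [0.623, -0.782, 0.0], [0.001, 0.001, -1.0]]
latch_pin 0.72 [0.4995 0.1032 0.162 ] [313 226]
latch_pivot 0.92 [0.542  0.0821 0.1588] [385 192]
lid_edge 0.93 [0.459  0.0562 0.1318] [330 300]
lid_edge 0.98 [0.4571 0.0586 0.1333] [325 280]
latch_pin 0.49 [0.4935 0.0977 0.162 ] [336 264]
latch_pivot 0.61 [0.5456 0.0844 0.1622] [329 252]
lid_edge 0.92 [0.4593 0.0585 0.1322] [353 271]
```

View pics/w5.png

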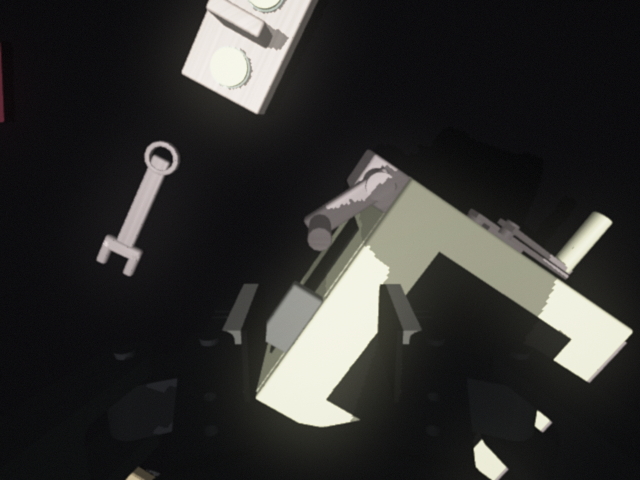

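Lid is shut; the pin top is at (319,243), the low pivot head at (377,178).

```bash
python3 - <<'E'
from h import *
p=shot("wrist"); o=np.array(p["M"])[:3,3]; Rm=np.array(p["M"])[:3,:3]
r=Rm@[(319-p["cx"])/p["fx"],(242-p["cy"])/p["fy"],1]; print((o+r*(.18-o[2])/r[2]).round(4))
S=down(-.9)
rows([(tcp([.5005,.0995,.20],S),S,.04,2),(tcp([.5005,.0995,.152],S),S,.04,2)])
E
```

```text
[0.4979 0.0964 0.18  ]
1 [0.0, 0.0, 0.0, 0.001, -0.001, 0.034, 0.04]
2 [0.0, 0.0, 0.0, 0.001, -0.001, 0.069, 0.04]
3 [0.0, 0.0, 0.0, 0.001, -0.001, 0.093, 0.04]
4 [0.0, 0.0, 0.0, 0.001, -0.001, 0.117, 0.04]
```

>>> move_arm(plan=[0,0,0,-0.001,-0.001,0.035,0.04,0,0,0,-0.001,-0.001,0.069,0.04,0,0,0,-0.001,-0.001,0.095,0.04,0,0,0,-0.001,-0.001,0.117,0.04,0,0,0,-0.001,-0.001,0.117,0.012,0,0,0,-0.001,-0.001,0.117,0.005,0,0,0,-0.001,-0.001,0.117,0.005,0,0,0,-0.001,-0.001,0.117,0.005], squeeze=20)

```text
clock: 23.08
position: [0.4986, 0.0982, 0.3253]
ee_rot: [0.944, 0.329, -0.0, -0.0]
ft_force: [-4.8, 1.8, -2.0]
grip_width: 0.152
grasp_force: 20.8
```

```bash
python3 - <<'E'
from h import *
o=manip.get_obs(); print(o["grip_width"],o["grasp_force"],o["ft_force"])
T=pose(); print((T[:3,3]+.173*T[:3,2]).round(4))
S=down(-.9); P=np.array([.543,.0845]); z=T[2,3]
a0=np.arctan2(T[1,3]-P[1],T[0,3]-P[0]); d=np.hypot(*(T[:2,3]-P)); print("latch",a0-YAW-np.pi,d)
a=np.linspace(a0,np.pi+YAW+1.57,13)[1:]
rr=np.linspace(d,.045,4)[1:]
rows([((P[0]+(rr[min(i,2)])*np.cos(t),P[1]+rr[min(i,2)]*np.sin(t),z),S,.005,1) for i,t in enumerate(a)])
E
```

```text
0.1519668349311232 20.823673009872437 [-4.81059491  1.77260786 -1.96674242]
[0.4985 0.0982 0.1523]
latch -0.39181077559837973 0.0465048082938552
1 [-0.0, 0.0, 0.0, -0.006, 0.005, 0.0, 0.005]
2 [-0.0, 0.0, 0.0, -0.01, 0.011, 0.0, 0.005]
3 [-0.0, 0.0, 0.0, -0.014, 0.018, 0.0, 0.005]
4 [-0.0, 0.0, 0.0, -0.016, 0.024, -0.0, 0.005]
5 [-0.0, 0.0, 0.0, -0.018, 0.032, -0.0, 0.005]
6 [-0.0, 0.0, 0.0, -0.019, 0.039, -0.0, 0.005]
7 [-0.0, 0.0, 0.0, -0.018, 0.046, -0.0, 0.005]
8 [-0.0, 0.0, 0.0, -0.016, 0.053, -0.0, 0.005]
9 [-0.0, 0.0, 0.0, -0.013, 0.06, -0.0, 0.005]
10 [-0.0, 0.0, 0.0, -0.009, 0.066, -0.0, 0.005]
11 [-0.0, 0.0, 0.0, -0.004, 0.072, -0.0, 0.005]
12 [-0.0, 0.0, 0.0, 0.002, 0.076, -0.0, 0.005]
```

>>> move_arm(plan=[0,0,0,-0.006,0.005,0,0.005,0,0,0,-0.01,0.011,0,0.005,0,0,0,-0.014,0.018,0,0.005,0,0,0,-0.016,0.024,0,0.005,0,0,0,-0.018,0.032,0,0.005,0,0,0,-0.019,0.039,0,0.005,0,0,0,-0.018,0.046,0,0.005,0,0,0,-0.016,0.053,0,0.005,0,0,0,-0.013,0.06,0,0.005,0,0,0,-0.009,0.066,0,0.005,0,0,0,-0.004,0.072,0,0.005,0,0,0,0.001,0.076,0,0.005])

```text
clock: 24.58
position: [0.5461, 0.0392, 0.3249]
ee_rot: [0.944, 0.329, -0.002, -0.0]
ft_force: [-31.3, 0.2, 16.6]
grip_width: 0.152
grasp_force: 23.0
```

```bash
python3 - <<'E'
from h import *
o=manip.get_obs(); print(o["grip_width"],o["grasp_force"],o["ft_force"])
T=pose(); P=np.array([.543,.0845]); d=T[:2,3]-P
print((T[:3,3]+.173*T[:3,2]).round(4),"latch",(np.arctan2(d[1],d[0])-YAW-np.pi)%(2*np.pi),np.hypot(*d))
E
```

```text
0.15223903986522663 23.01240786910057 [-31.28791037   0.19609128  16.55983642]
[0.5453 0.0391 0.1519] latch 1.54573781604112 0.045427965389393365
```

>>> move_arm(plan=[0,0,0,0,-0.001,0,0.005,0,0,0,0,-0.001,0,0.03,0,0,0,0,-0.001,0,0.03,0,0,0,0,-0.001,0,0.03,0,0,0,0,-0.001,-0.02,0.03,0,0,0,0,-0.001,-0.06,0.03,0,0,0,0,-0.001,-0.11,0.03,0,0,0,-0.04,-0.001,-0.15,0.03,0,0,0,-0.08,-0.001,-0.16,0.03,0,0,0,-0.12,-0.001,-0.16,0.03,0,0,0,-0.12,-0.001,-0.16,0.03])

```text
clock: 25.95
position: [0.4508, -0.0361, 0.4868]
ee_rot: [0.945, 0.327, 0.001, 0.002]
ft_force: [0.5, 0.5, 0.4]
grip_width: 0.351
grasp_force: 0.0
```

```bash
python3 - <<'E'
from h import *
print(manip.get_obs()["ft_force"])
for n in("top","side"):
    p=shot(n); pts(p,["latch_pin","latch_pivot","lid_edge"])
    if n=="side": cv2.imwrite("pics/f.png",cv2.resize(p["color"][150:400,200:500,::-1],None,fx=2.4,fy=2.4,interpolation=cv2.INTER_CUBIC))
print(ch(.085,.073,.162))
E
```

```text
[0.47981022 0.45350818 0.43989822]
latch_pin 0.51 [0.5466 0.0433 0.1633] [330 244]
latch_pivot 0.68 [0.5415 0.0868 0.1647] [312 247]
lid_edge 0.59 [0.4579 0.0587 0.1348] [325 280]
latch_pin 0.46 [0.5432 0.0363 0.1595] [342 247]
latch_pivot 0.57 [0.5474 0.0863 0.1649] [328 252]
latch_pivot 0.35 [ 0.5988 -0.4216 -0.0031] [428 219]
lid_edge 0.7 [0.4602 0.0591 0.1317] [353 271]
[0.54709374 0.03953921 0.162     ]
```

View pics/f.png

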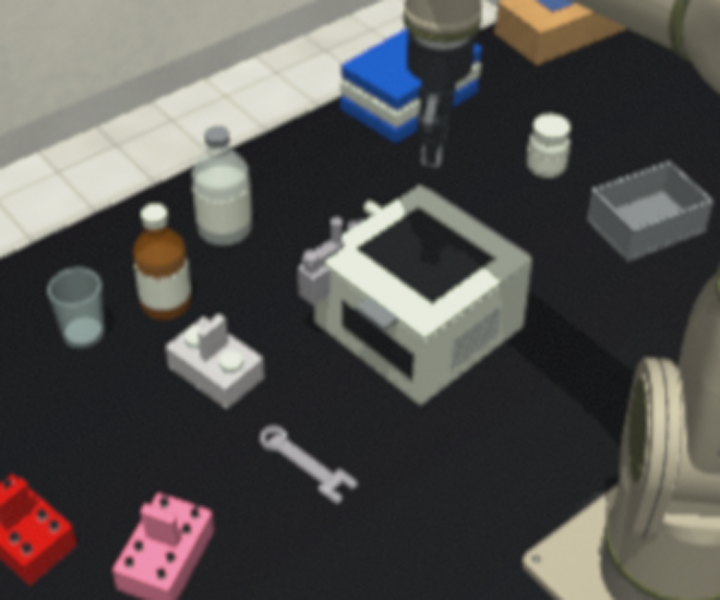

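The lid is flat shut with the catch pin across it at about (337,230), and the hand is clear at (430,150). The other things stand where they were.

```bash
python3 -c "
from workcell import manip
print(manip.hand_in())"
```

```text
the job is handed in; nothing more can be done
None
```

The job is handed in at about 26 s on the clock: the eight-vial block is upright on the chest floor, the stay is broken, and the lid is shut and locked with the catch fully across; nothing else on the bench was touched (no verdict was returned).

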